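# Slide the parts tray home between the stacks

### The job

Put the loose clear parts tray away: push it across the counter with the fingertips, from outside its walls, through the narrow gap between the two fixed tray stacks until it is fully home against the metal angle behind. Do not lift or tip the tray or reach into it: the hex key and the chrome clip ride along lying in it. Leave everything else on the counter where it stands, and finish with the hand clear.

Things in the scene. Friction and masses are not known exactly. Their poses are not given: they have to be found in the camera images.
- tray: The loose part: an open clear plastic tray, 120 long (its x) x 100 wide (its y) x 45 mm high, both ends alike, walls and floor 3 mm, outer corners rounded 6 mm seen from above, 0.15 to 0.3 kg. It slides on its flat underside on the wooden counter (z = 0). Origin: centre of the underside. Starts between robot and rack, turned up to 20 degrees.
- rack: Fixed rack, screwed down: a left and a right stack of clear trays with an open bay between, 106 mm wide (its y) and 120 mm deep (its x), like the stacks. Origin: on the counter at the bay's centre, where the tray's origin is when fully home, its near end then flush with the stacks' fronts (x = -60 mm). x points into the bay, away from the robot. Turned up to 10 degrees.
- mouth (a point): Middle of the bay's open front, on the counter, between the two bottom trays' front corners, which stand at y = -53 and +53 mm and are rounded 6 mm. It is at x = -60 mm in the rack's frame, whose axes it shares.
- stop (a point): Middle of the near face of the aluminium angle that closes the bay at the back, at its foot, x = +60 mm in the rack's frame; the angle is 34 mm high.
- left_stack (a point): Centre of the left stack (its right-hand twin is at -y), on the counter, y = +103 mm in the rack's frame. Its bottom tray is 120 deep, 100 wide and 45 mm high; two trays 66 mm deep stand on its rear part, making 135 mm in height from x = -6 to +60 mm.
- hex_key: A dark steel L-shaped hex key, 6 mm thick, arms 80 and 34 mm over all, lying loose in the tray. Origin at the underside between the arms, 10 mm from the long arm's axis. It may slide a little in the tray.
- clip: A chrome wiper refill clip, 32 x 12 x 10 mm, lying loose in the tray. Origin: centre of the underside.
- jug: Bystander: a capped empty white plastic jug, 118 x 160 mm, 254 mm high, to the right. Origin: centre of the underside.
- funnel: Bystander: a yellow plastic funnel standing mouth down, 132 mm across, 140 mm high, just left of the rack (its centre about 95 mm past the left stack's outer side). Origin: centre of the underside.
- wiper_arm: Bystander: a folded wiper arm with its blade, about 310 mm long (its x), 55 wide, 28 mm high, lying at the left. Origin: underside, near its middle.
- jar: Bystander: a glass jar with a steel cap, 64 mm across, 85 mm high, just right of the rack (its centre about 60 mm past the right stack's outer side). Origin: centre of the underside.
- spray_can: Bystander: a spray can, 66 mm across, 190 mm high, standing at the left. Origin: centre of the underside.
- screwdriver: Bystander: a screwdriver, 200 mm long (its x) and 26 mm thick, lying at the right. Origin: underside, near its middle.
Mind the look-alikes: they are no part of the job. Of the things that look like the tray, take the one that is nearest to the robot's base at the start.

How it is judged:
At the end, for the whole second after the job is handed in: The tray stands flat on the counter in the bay, its far end within 5 mm of the angle, in line with the bay (within 6 mm and 0.08 rad) and at rest; the hex key and clip lie in it (x of tray in the frame of rack between -0.005 and 0.005 m and y of tray in the frame of rack between -0.006 and 0.006 m and angle between the x axis of tray and the x axis of rack, either way round below 0.08 rad and height (world z) of tray below 0.004 m and angle between tray's own z axis and vertical below 0.03 rad and linear speed of tray below 0.01 m/s and x of hex_key in the frame of tray between -0.056 and 0.056 m and y of hex_key in the frame of tray between -0.046 and 0.046 m and z of hex_key in the frame of tray between -0.005 and 0.03 m and x of clip in the frame of tray between -0.056 and 0.056 m and y of clip in the frame of tray between -0.046 and 0.046 m and z of clip in the frame of tray between -0.005 and 0.03 m); the robot touches nothing.
It fails at once if the tray is lifted off the counter (over 8 mm) or tipped (over 0.12 rad) (height (world z) of tray above 0.008 m or angle between tray's own z axis and vertical above 0.12 rad).
It fails at once if the fingers reach into the tray or take hold of its wall instead of pushing from outside (x of the grasp point in the frame of tray between -0.062 and 0.062 m and y of the grasp point in the frame of tray between -0.052 and 0.052 m and z of the grasp point in the frame of tray below 0.045 m).
It fails at once if the hex key or the clip leaves the tray (not (x of hex_key in the frame of tray between -0.056 and 0.056 m and y of hex_key in the frame of tray between -0.046 and 0.046 m and z of hex_key in the frame of tray between -0.005 and 0.03 m) or not (x of clip in the frame of tray between -0.056 and 0.056 m and y of clip in the frame of tray between -0.046 and 0.046 m and z of clip in the frame of tray between -0.005 and 0.03 m)).
It fails at once if another thing on the counter is moved by more than 20 mm or tilted by more than 0.3 rad (distance of any of jug, funnel, wiper_arm, jar, spray_can, screwdriver from where it was at the start of the episode above 0.02 m or angle between any of jug, funnel, wiper_arm, jar, spray_can, screwdriver's own z axis and vertical above 0.3 rad).
It also fails if it takes over 69 s, if anything falls off the work surface, if the arm or the gripper's body presses on something with over 40 N, if the wrist force passes 120 N, or if a joint passes its speed limit or range.

### The arm

A 6-joint arm with a two-finger parallel gripper is mounted at the origin on the work surface. World frame = base frame: x ahead of the robot, y to its left, z up, the work surface at z = 0. Lengths are in m, angles in rad, forces in N, time in s.
With the tool pointing down it reaches from about 0.35 to 0.925 m from the base axis. Payload 6.4 kg.
Tool frame: the origin (TCP) lies midway between the tips of the shut fingers; the grasp point (between the pads) lies 19 mm behind it; z points along the fingers, y is the direction in which the jaws open and shut (so a half turn about z gives the same grasp; the last joint's range is limited). The gripper opens to 85 mm and grips with 20 to 120 N. Pads are 22 mm wide; open, the fingers measure 114 mm over their backs; the gripper's body (76 mm by 85 mm) begins 54 mm behind the grasp point. The pads swing forward as they close: fully open they stand 13 mm farther back than shut.
Start: joints at [-1.335, 0.245, 1.558, -0, 1.339, -0.174], TCP at [0.259, -0.596, 0.231] pointing down, gripper open.
Joint ranges: [-3.13, 3.13], [-1.02, 2.26], [0.13, 2.54], [-0.95, 4.09], [0.21, 2.88], [-2.74, 2.74]. Speed limits (rad/s): [2.57, 2.57, 3.14, 3.14, 3.14, 3.14].

### API

Orientations are given as a unit quaternion [w, x, y, z].
In Python, from bench import telemetry, cams, ticket gives the robot as it stands.
- The arm moves only by the tool jog_arm, never from a script. Its argument "moves" is one flat list of numbers, 5 for each row, row after row: the shift along the tool's x, y, z in mm, then the turn about the tool's z in degrees, then the finger opening in mm, from 0 to 85.4. A call has 1 to 5 rows; each row shifts and turns the commanded pose from where the row before left it, along the tool's axes as they then stand; what a row does not reach is not made up. A row lasts 1/12 s, in which the tool goes at most 41.7 mm and 7.16 degrees, less where a joint would pass 70% of its speed; a pose out of reach is approached as far as the arm can. A call with a gripper value outside its range is refused whole. The fingers move at their own pace and stop on an object; the grip force is fixed at half the most. Time passes only in rows, so rows that do not move let the fingers close. It gives the time, the measured TCP pose, the force and the opening at its end, in the units of the state.
- telemetry.get_state(): the state, without advancing time (a new reading comes with each control period).
- cams.camera(name): name is "scene" or "top" or "wrist"; returns the picture (420x560x3 uint8, red, green, blue); there is no depth.
- cams.get_calibration(name): a dict with "mtx" (3x3 intrinsics, pixels), "camera_from_world" (4x4, takes a point from world to camera coordinates). Camera axes: x right, y down, z forward; pixel columns grow to the right and rows downward; lengths in m; the calibration is good to about 2 mm. A picture is of the moment at which its call begins: read the wrist's pose just before it. get_calibration takes no time and is no camera call; for the wrist camera it gives the pose at the moment of the call.
- ticket.sign_off(): hands the job in, once; it reports no verdict.
The state is a dict: "time_s": time; "qpos": joint angles; "qvel": joint speeds; "effort": joint torques, N m; "ee_pos": TCP position; "orientation": TCP orientation; "wrist_force": force on the tool from outside, world axes, zero at the start; "torque": the same for the moment, N m; "opening": finger opening in m.
Only numpy, scipy, OpenCV 4.12 (cv2) and the standard library are available. Lean on these libraries where they do the work, as an engineer would, in place of code of your own. Each camera call takes 0.05 s, during which the arm holds its last target. There are 200 camera calls.

## Working session

There is one attempt and no reset: what is moved stays moved. The work goes in short steps, Python scripts to look and compute and a tool call to move; the robot and the scene stay as the last step left them, time stands still between calls to the robot, and variables do not carry over. Pictures are saved under pics/ and viewed, about 8 in all and at most 12, crops included, and the job is handed in when it is done.

Besides the shell and the picture viewer there is one more tool, called after "Emit:" by a JSON object that holds its "method" and its "body". jog_arm: Moves the arm, as the interface text tells. Its arguments: {"type":"object","properties":{"moves":{"type":"array","items":{"type":"number"}}},"required":["moves"]}

```bash
ls; mkdir -p pics; cat > h.py <<'E'
import numpy as np, cv2
from bench import telemetry, cams, ticket
def save(name,fn):
    im=cams.camera(name); cv2.imwrite('pics/'+fn,im[:,:,::-1]); return im
def ray(name,uv,z=0.0,cal=None):
    c=cal or cams.get_calibration(name); K=np.array(c['mtx']);T=np.array(c['camera_from_world'])
    R=T[:3,:3];t=T[:3,3]; o=-R.T@t
    d=R.T@np.linalg.solve(K,[uv[0],uv[1],1.0]); return o+d*(z-o[2])/d[2]
def proj(name,P,cal=None):
    c=cal or cams.get_calibration(name); K=np.array(c['mtx']);T=np.array(c['camera_from_world'])
    p=T[:3,:3]@np.array(P)+T[:3,3]; q=K@p; return q[:2]/q[2]
E
python3 - <<'E'
from h import *
save('top','top1.png'); save('scene','scene1.png')
for n in('top','scene'):
    c=cams.get_calibration(n);T=np.array(c['camera_from_world']);print(n,np.round(c['mtx'],1).tolist(),np.round(-T[:3,:3].T@T[:3,3],3),np.round(T[:3,:3],3).tolist())
s=telemetry.get_state();print({k:np.round(v,3).tolist() for k,v in s.items()})
E
```

```text
pics
top [[397.0, 0.0, 275.4], [0.0, 397.0, 205.4], [0.0, 0.0, 1.0]] [0.451 0.012 1.297] [[-0.011, -1.0, -0.022], [-0.995, 0.013, -0.1], [0.1, 0.02, -0.995]]
scene [[463.5, 0.0, 277.1], [0.0, 463.5, 210.0], [0.0, 0.0, 1.0]] [0.986 0.483 1.09 ] [[-0.761, 0.649, -0.004], [0.564, 0.659, -0.498], [-0.32, -0.381, -0.867]]
{'time_s': 0.1, 'qpos': [-1.335, 0.246, 1.559, 0.0, 1.339, -0.174], 'qvel': [0.001, -0.001, -0.001, 0.001, 0.001, -0.001], 'effort': [0.0, -43.067, -32.713, -0.0, 0.003, -0.0], 'ee_pos': [0.259, -0.596, 0.23], 'orientation': [-0.001, 0.979, 0.203, -0.0], 'wrist_force': [0.703, 0.068, 0.259], 'torque': [-0.024, -0.016, 0.003], 'opening': 0.085}
```

View pics/top1.png

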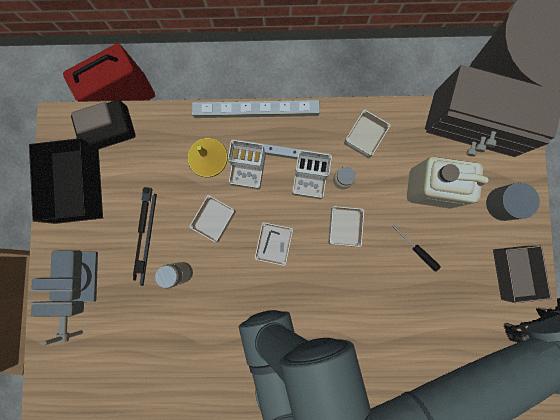

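View pics/scene1.png

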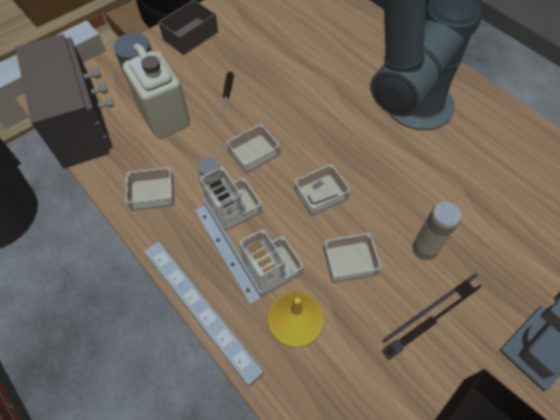

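The top view shows the tray with the hex key and clip at about (274,243). The rack stacks are at (247,165) and (312,174), with the angle behind from (232,143) to (328,155). I'll enlarge that part.

```bash
python3 - <<'E'
import cv2
im=cv2.imread('pics/top1.png')[130:275,180:380]
cv2.imwrite('pics/crop1.png',cv2.resize(im,None,fx=4,fy=4,interpolation=cv2.INTER_CUBIC))
E
```

```text
(no output)
```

View pics/crop1.png

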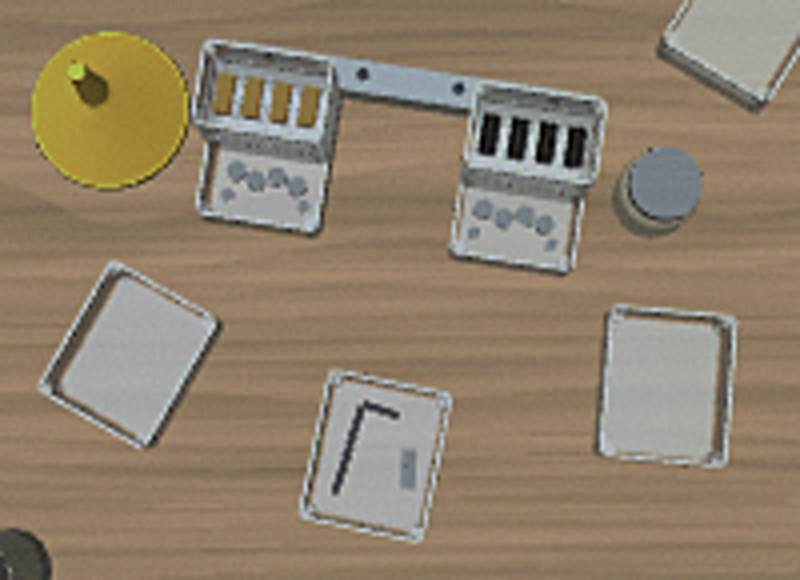

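```bash
python3 - <<'E'
from h import *
def W(p,z): return ray('top',(p[0]/4+180-.4,p[1]/4+130-.4),z)[:2]
t=np.array([W(p,.045) for p in [(331,371),(452,395),(418,541),(301,518)]])
c=t.mean(0);x=(t[0]+t[1]-t[2]-t[3])/2;y=(t[0]+t[3]-t[1]-t[2])/2
print('tray',c.round(4),np.degrees(np.arctan2(x[1],x[0])),np.linalg.norm(x),np.degrees(np.arctan2(-y[0],y[1])),np.linalg.norm(y))
f=np.array([W(p,.045) for p in [(197,217),(320,236),(450,256),(572,273)]])
d=f[0]-f[3];a=np.arctan2(-d[0],d[1]);print('rack front',f.round(4).tolist(),np.degrees(a),np.linalg.norm(d),np.linalg.norm(f[1]-f[2]))
u=np.array([W(p,.135) for p in [(203,40),(337,58),(475,80),(607,98)]]);e=u[0]-u[3]
print('rear',u.round(4).tolist(),np.degrees(np.arctan2(-e[0],e[1])),np.linalg.norm(e), (u.mean(0)-f.mean(0)))
m=f.mean(0);o=m+.06*np.array([np.cos(a),np.sin(a)]);print('mouth',m,'origin',o)
E
```

```text
tray [0.4571 0.0453] -12.95284683938897 0.11719158979524551 -11.726382356510154 0.09525749530892787
rack front [[0.6486, 0.1861], [0.6319, 0.0878], [0.6145, -0.0154], [0.5996, -0.1118]] -9.333726134482497 0.30187365159028867 0.10471129837493832
rear [[0.7685, 0.1692], [0.7531, 0.0688], [0.7347, -0.034], [0.7195, -0.1318]] -9.241524800758492 0.3049548544665126 [ 0.120295   -0.01860339]
mouth [0.62363879 0.03665539] origin [0.68284442 0.02692431]
```

Both measurements match the given sizes. The tray is at (0.457, 0.045) with yaw about -12.5°. The rack origin is at (0.683, 0.027) with yaw -9.3°. Next I turn the tool and go behind the tray.

Emit:
{"method": "jog_arm", "body": {"moves": [0,0,0,7.1,85,0,0,0,7.1,85,0,0,0,7.1,85,0,0,0,7.1,85,0,0,0,7.1,85]}}

```text
time_s: 0.52
ee_pos: [0.2589, -0.5958, 0.2306]
orientation: [-0.001, 0.994, -0.108, -0.0]
wrist_force: [-1.7, -0.3, 0.2]
opening: 0.085
```

Emit:
{"method": "jog_arm", "body": {"moves": [10,-34,0,0,85,10,-34,0,0,85,10,-34,0,0,85,10,-34,0,0,85,0,-34,0,0,85]}}

```text
time_s: 0.93
ee_pos: [0.3346, -0.4366, 0.2308]
orientation: [-0.0, 0.995, -0.104, 0.0]
wrist_force: [0.7, -0.7, 0.2]
opening: 0.085
```

Emit:
{"method": "jog_arm", "body": {"moves": [0,-34,0,0,85,0,-34,0,0,85,0,-34,0,0,85,0,-34,0,0,85,0,-34,0,0,85]}}

```text
time_s: 1.35
ee_pos: [0.3688, -0.2702, 0.2308]
orientation: [-0.0, 0.994, -0.105, -0.0]
wrist_force: [0.9, 0.4, 0.3]
opening: 0.0853
```

Emit:
{"method": "jog_arm", "body": {"moves": [0,-34,0,0,85,0,-34,0,0,85,0,-34,0,0,85,-10,-34,0,0,85,-10,-34,0,0,85]}}

```text
time_s: 1.77
ee_pos: [0.3844, -0.0999, 0.2309]
orientation: [-0.0, 0.994, -0.105, -0.0]
wrist_force: [0.6, 0.9, -0.3]
opening: 0.085
```

Emit:
{"method": "jog_arm", "body": {"moves": [-10,-34,0,0,62,-10,-34,0,0,62,-10,-34,0,0,62,0,0,0,0,62,0,0,0,0,62]}}

```text
time_s: 2.18
ee_pos: [0.3762, 0.0059, 0.231]
orientation: [0.0, 0.995, -0.103, -0.0]
wrist_force: [0.1, 0.4, 0.1]
opening: 0.0623
```

Emit:
{"method": "jog_arm", "body": {"moves": [-7,-28,0,0.6,62,-7,-28,0,0,62,0,0,0,0,62]}}

```text
time_s: 2.43
ee_pos: [0.3747, 0.064, 0.231]
orientation: [-0.001, 0.994, -0.109, -0.0]
wrist_force: [0.9, 0.2, 0.5]
opening: 0.062
```

```bash
python3 - <<'E'
from h import *
s=telemetry.get_state();print(s['ee_pos'],s['orientation'],s['opening'])
c=cams.get_calibration('wrist');np.savez('w1.npz',mtx=c['mtx'],T=c['camera_from_world']);save('wrist','w1.png')
T=np.array(c['camera_from_world']);print(-T[:3,:3].T@T[:3,3])
for P in [(.457,.045,0),(.397,.058,0),(.6236,.0367,0)]: print(proj('wrist',P,c))
E
```

```text
[0.37469198 0.0640244  0.23104127] [-5.73726918e-04  9.94063082e-01 -1.08803193e-01 -3.52226665e-04] 0.06199740353611668
[0.44440849 0.04953317 0.37275766]
[286.35290229 110.54491137]
[286.44585914 164.67512482]
[258.61427921 -64.38746726]
```

View pics/w1.png

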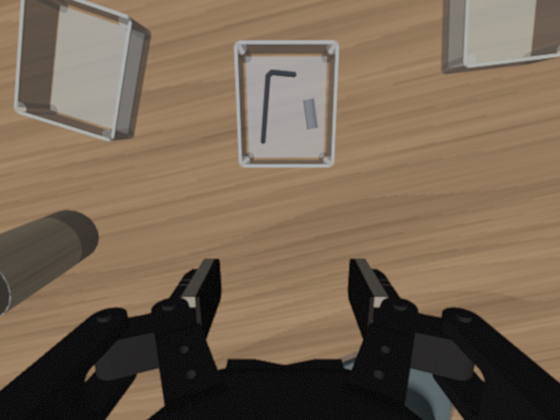

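The tray rim corners are at about (236,42), (338,42), (334,166) and (241,166), with the key and clip inside. The fingers at the bottom are centred behind it.

```bash
python3 - <<'E'
from h import *
w=np.load('w1.npz');c=dict(mtx=w['mtx'],camera_from_world=w['T'])
t=np.array([ray('w',p,.045,c)[:2] for p in [(235,41),(339,41),(335,167),(240,167)]])
m=t.mean(0);x=(t[0]+t[1]-t[2]-t[3])/2;y=(t[0]+t[3]-t[1]-t[2])/2
print(m,np.degrees(np.arctan2(x[1],x[0])),np.linalg.norm(x),np.degrees(np.arctan2(-y[0],y[1])),np.linalg.norm(y))
E
```

```text
[0.45820851 0.04403592] -12.041710818525527 0.1188166490955361 -12.446723092232801 0.09911641235410877
```

Emit:
{"method": "jog_arm", "body": {"moves": [0,0,36,0,62,0,0,36,0,62,0,0,36,0,62,0,0,36,0,62,0,0,36,0,62]}}

```text
time_s: 2.9
ee_pos: [0.3753, 0.0605, 0.0499]
orientation: [0.0, 0.994, -0.111, 0.001]
wrist_force: [0.4, -0.3, 0.4]
opening: 0.0623
```

Emit:
{"method": "jog_arm", "body": {"moves": [0,0,25,0,62,0,0,16,0,62,0,0,0,0,62,0,0,0,0,62]}}

```text
time_s: 3.23
ee_pos: [0.3746, 0.061, 0.0099]
orientation: [0.0, 0.994, -0.111, -0.001]
wrist_force: [0.4, 0.7, 0.5]
opening: 0.0618
```

Emit:
{"method": "jog_arm", "body": {"moves": [5,0,0,0,62,3,0,0,0,62,2,0,0,0,62,2,0,0,0,62,0,0,0,0,62]}}

```text
time_s: 3.65
ee_pos: [0.3878, 0.0593, 0.0111]
orientation: [0.0, 0.994, -0.11, 0.001]
wrist_force: [0.2, -0.7, 0.3]
opening: 0.062
```

Emit:
{"method": "jog_arm", "body": {"moves": [1.5,0,0,0,62,1.5,0,0,0,62,1.5,0,0,0,62,1.5,0,0,0,62,0,0,0,0,62]}}

```text
time_s: 4.07
ee_pos: [0.3923, 0.0583, 0.01]
orientation: [0.0, 0.994, -0.11, -0.0]
wrist_force: [-1.2, 0.5, -0.9]
opening: 0.0622
```

```bash
cat >> h.py <<'E'
a0=np.radians(-9.3);O=np.array([.683,.027]);EX=np.array([np.cos(a0),np.sin(a0)]);EY=np.array([-np.sin(a0),np.cos(a0)])
def rk(p): d=np.array(p)[:2]-O; return (np.array([d@EX,d@EY])*1000).round(1)
def st():
    s=telemetry.get_state();q=s['orientation'];yaw=np.degrees(2*np.arctan2(q[2],q[1]));
    print('t',round(s['time_s'],2),'tcp rack mm',rk(s['ee_pos']),'z',round(s['ee_pos'][2],4),'yaw rel',round((yaw+9.3+180)%360-180,2),'F',np.round(s['wrist_force'],1))
def wr(fn):
    st();c=cams.get_calibration('wrist');np.savez(fn+'.npz',mtx=c['mtx'],T=c['camera_from_world']);save('wrist',fn+'.png')
def wray(fn,p,z):
    w=np.load(fn+'.npz');return rk(ray('w',p,z,dict(mtx=w['mtx'],camera_from_world=w['T'])))
E
python3 -c "
from h import *
wr('w2')"
```

```text
t 4.07 tcp rack mm [-291.9  -16.1] z 0.01 yaw rel -3.31 F [-1.2  0.5 -0.9]
```

View pics/w2.png

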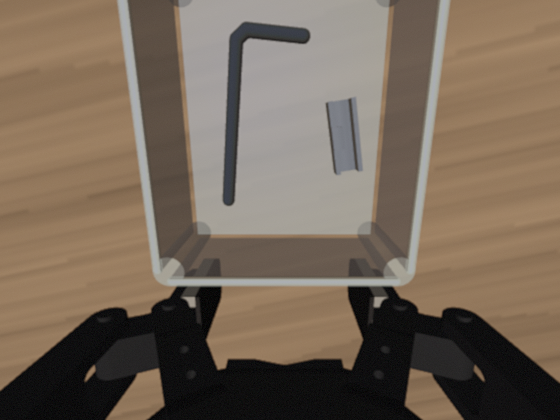

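Emit:
{"method": "jog_arm", "body": {"moves": [4,-0.8,0,-0.3,62,4,-0.8,0,-0.3,62,4,-0.8,0,-0.3,62,4,-0.8,0,-0.3,62,4,-0.8,0,-0.3,62]}}

```text
time_s: 4.53
ee_pos: [0.4135, 0.0579, 0.0103]
orientation: [0.0, 0.995, -0.097, 0.0]
wrist_force: [-2.4, -0.4, 0.6]
opening: 0.0621
```

Emit:
{"method": "jog_arm", "body": {"moves": [4,-0.8,0,-0.3,62,4,-0.8,0,-0.3,62,4,-0.8,0,-0.3,62,4,-0.8,0,-0.3,62,4,-0.8,0,-0.3,62]}}

```text
time_s: 4.95
ee_pos: [0.4337, 0.0583, 0.0103]
orientation: [0.0, 0.997, -0.084, -0.0]
wrist_force: [-3.7, -0.5, 2.3]
opening: 0.0616
```

```bash
python3 -c "
from h import *
wr('w3')
im=cv2.imread('pics/w3.png');save('top','top3.png')
t=cv2.imread('pics/top3.png')[130:275,180:380]
t=cv2.resize(t,None,fx=3,fy=3,interpolation=cv2.INTER_CUBIC);b=np.zeros((300,600,3),np.uint8)
cv2.imwrite('pics/m3.png',np.vstack([cv2.resize(t,(600,435)),]))
"
```

```text
t 4.95 tcp rack mm [-251.1   -9.4] z 0.0103 yaw rel -0.29 F [-3.7 -0.5  2.3]
```

View pics/w3.png

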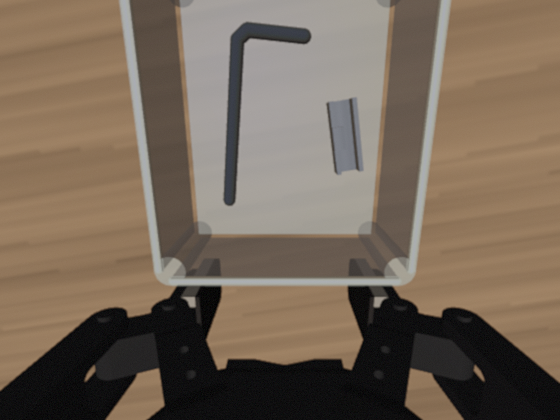

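The tray sits in the same place relative to the fingers, with its near rim corners at (157,284) and (412,284), so the push is sticking. I'll measure its lateral offset from the tool.

```bash
python3 -c "
from h import *
for p in [(156,285),(412,284),(120,0),(451,0)]: print(wray('w3',p,.045))
print((wray('w3',(193,234),.003)+wray('w3',(373,234),.003))/2)
# rack front edge/gap colour check not visible
"
```

```text
[-239.6   41. ]
[-239.5  -57.4]
[-144.5   40.3]
[-144.9  -58.6]
[-234.25   -7.75]
```

Emit:
{"method": "jog_arm", "body": {"moves": [4,-0.9,0,-0.1,62,4,-0.9,0,-0.1,62,4,-0.9,0,-0.1,62,4,-0.9,0,-0.1,62,4,-0.9,0,-0.1,62]}}

```text
time_s: 5.47
ee_pos: [0.4543, 0.0595, 0.0102]
orientation: [-0.0, 0.997, -0.079, 0.0]
wrist_force: [-0.2, 0.6, -2.0]
opening: 0.062
```

Emit:
{"method": "jog_arm", "body": {"moves": [4,-0.9,0,0,62,4,-0.9,0,0,62,4,-0.9,0,0,62,4,-0.9,0,0,62,4,-0.9,0,0,62]}}

```text
time_s: 5.88
ee_pos: [0.4746, 0.0607, 0.0103]
orientation: [-0.0, 0.997, -0.08, 0.0]
wrist_force: [-0.9, 0.6, -0.3]
opening: 0.0621
```

Emit:
{"method": "jog_arm", "body": {"moves": [0,0,0,0,62,-10,0,0,0,62,-20,0,0,0,62,0,0,-30,0,62,0,0,-35,0,62]}}

```text
time_s: 6.3
ee_pos: [0.4403, 0.066, 0.0732]
orientation: [-0.0, 0.997, -0.079, -0.004]
wrist_force: [0.7, -1.0, 0.5]
opening: 0.0617
```

Emit:
{"method": "jog_arm", "body": {"moves": [0,0,-40,0,62,0,0,-40,0,62,20,0,-40,0,62,30,0,0,0,62,0,0,0,0,62]}}

```text
time_s: 6.72
ee_pos: [0.4972, 0.0568, 0.1963]
orientation: [0.0, 0.997, -0.08, 0.005]
wrist_force: [-1.3, -0.2, 0.5]
opening: 0.0623
```

```bash
python3 -c "
from h import *
wr('w4')"
```

```text
t 6.72 tcp rack mm [-188.2   -0.6] z 0.1963 yaw rel 0.15 F [-1.3 -0.2  0.5]
```

View pics/w4.png

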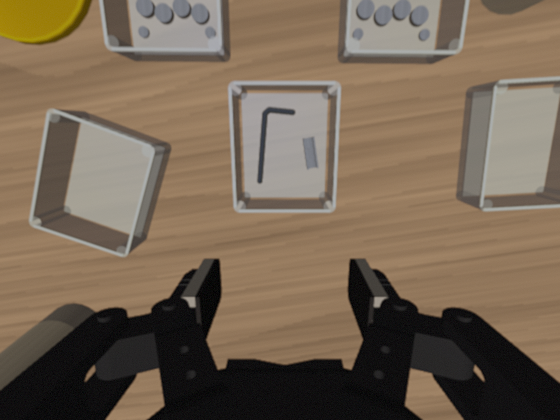

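The tray rim runs from about (229,82) to (340,212), and the stack fronts show at row 52. I'll enlarge this to measure it.

```bash
python3 -c "
from h import *
im=cv2.imread('pics/w4.png')[20:220,200:370]
cv2.imwrite('pics/c4.png',cv2.resize(im,None,fx=3,fy=3,interpolation=cv2.INTER_CUBIC))"
```

```text
(no output)
```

View pics/c4.png

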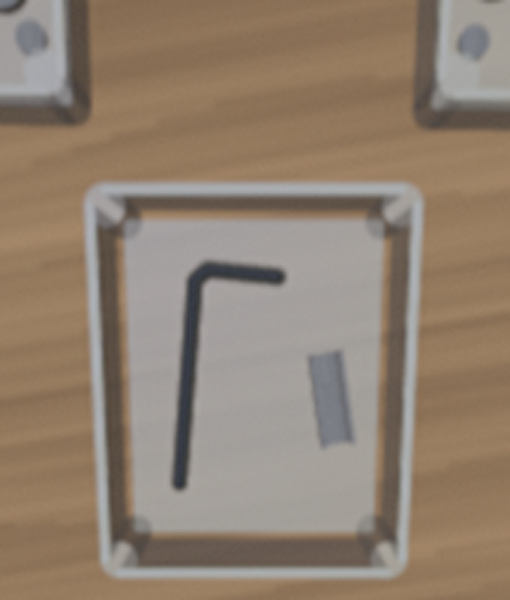

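```bash
python3 -c "
from h import *
def g(p,z): return wray('w4',(p[0]/3+200-.33,p[1]/3+20-.33),z)
print('stackL rim',g((74,60),.045),'foot',g((90,60),0),g((90,100),0))
print('stackR rim',g((437,60),.045),'foot',g((417,60),0),g((415,100),0))
print('fronts rim',g((30,97),.045),g((480,101),.045),'foot',g((30,124),0),g((480,129),0))
print('tray L',g((86,210),.045),g((102,540),.045),'R',g((423,210),.045),g((407,540),.045))
print('tray F',g((200,183),.045),g((330,183),.045),'B',g((200,578),.045),g((330,578),.045))
"
```

```text
stackL rim [-48.  52.] foot [-37.2  54.6] [-49.   55.1]
stackR rim [-47.7 -50.6] foot [-36.9 -52. ] [-48.7 -51.9]
fronts rim [-57.5  65. ] [-58.1 -63.5] foot [-56.3  75.4] [-57.3 -73.9]
tray L [-87.6  50.4] [-187.2   49.7] R [-87.3 -48.8] [-186.8  -48.8]
tray F [-80.1  16.7] [-80.  -21.2] B [-199.8   18.2] [-199.7  -24.3]
```

The tray is centred on the bay within about 0.5 mm and 0.3°. I'll go back behind it and push home.

Emit:
{"method": "jog_arm", "body": {"moves": [-20,0,0,0,62,-20,-1,0,0,62,0,0,35,0,62,0,0,35,0,62,0,0,35,0,62]}}

```text
time_s: 7.18
ee_pos: [0.4519, 0.0654, 0.0864]
orientation: [0.0, 0.997, -0.079, 0.001]
wrist_force: [-0.6, 0.6, -0.8]
opening: 0.0621
```

Emit:
{"method": "jog_arm", "body": {"moves": [0,0,35,0,62,0,0,30,0,62,0,0,16,0,62,0,0,0,0,62,0,0,0,0,62]}}

```text
time_s: 7.6
ee_pos: [0.4513, 0.0654, 0.0057]
orientation: [-0.0, 0.997, -0.079, -0.002]
wrist_force: [0.2, 0.5, -0.5]
opening: 0.0618
```

```bash
python3 -c "
from h import *
st()"
```

```text
t 7.6 tcp rack mm [-234.8    0.4] z 0.0057 yaw rel 0.19 F [ 0.2  0.5 -0.5]
```

Emit:
{"method": "jog_arm", "body": {"moves": [8,0,-4,0,62,6,0,0,0,62,4,0,0,0,62,3,0,0,0,62,3,0,0,0,62]}}

```text
time_s: 8.02
ee_pos: [0.477, 0.0613, 0.0111]
orientation: [-0.0, 0.997, -0.08, -0.001]
wrist_force: [-6.1, 1.7, 2.7]
opening: 0.0618
```

Emit:
{"method": "jog_arm", "body": {"moves": [4,0,0,0,62,4,0,0,0,62,4,0,0,0,62,4,0,0,0,62,4,0,0,0,62]}}

```text
time_s: 8.43
ee_pos: [0.4971, 0.058, 0.0104]
orientation: [0.0, 0.997, -0.079, 0.0]
wrist_force: [-2.9, 0.1, 0.5]
opening: 0.0624
```

Emit:
{"method": "jog_arm", "body": {"moves": [4,0,0,0,62,4,0,0,0,62,4,0,0,0,62,4,0,0,0,62,4,0,0,0,62]}}

```text
time_s: 8.85
ee_pos: [0.5169, 0.0548, 0.0105]
orientation: [0.0, 0.997, -0.08, 0.0]
wrist_force: [-1.4, -0.1, -0.4]
opening: 0.0623
```

```bash
python3 -c "
from h import *
wr('w5')"
```

```text
t 8.85 tcp rack mm [-168.4    0.6] z 0.0105 yaw rel 0.18 F [-1.4 -0.1 -0.4]
```

View pics/w5.png

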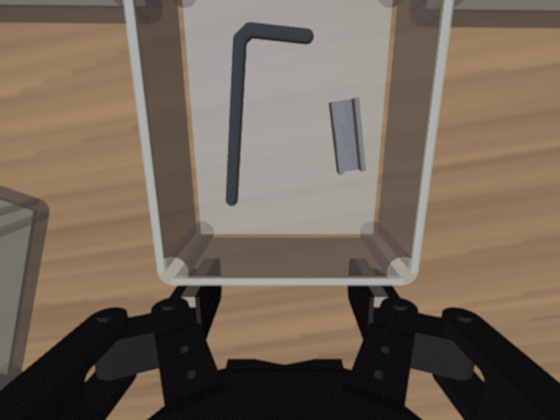

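The tray front has entered between the stack fronts at row 18 and is still flush on both fingertips. I'll keep pushing and watch the force.

Emit:
{"method": "jog_arm", "body": {"moves": [4,-0.1,0,0,62,4,-0.1,0,0,62,4,-0.1,0,0,62,4,-0.1,0,0,62,4,-0.1,0,0,62]}}

```text
time_s: 9.32
ee_pos: [0.5367, 0.0522, 0.0106]
orientation: [-0.0, 0.997, -0.079, 0.0]
wrist_force: [-0.5, 0.1, -0.2]
opening: 0.0619
```

Emit:
{"method": "jog_arm", "body": {"moves": [4,0,0,0,62,4,0,0,0,62,4,0,0,0,62,4,0,0,0,62,4,0,0,0,62]}}

```text
time_s: 9.73
ee_pos: [0.5564, 0.049, 0.0106]
orientation: [-0.0, 0.997, -0.08, 0.0]
wrist_force: [-2.3, 0.5, 0.1]
opening: 0.0621
```

Emit:
{"method": "jog_arm", "body": {"moves": [4,0,0,0,62,4,0,0,0,62,4,0,0,0,62,4,0,0,0,62,4,0,0,0,62]}}

```text
time_s: 10.15
ee_pos: [0.5762, 0.0459, 0.0105]
orientation: [-0.0, 0.997, -0.08, -0.0]
wrist_force: [-2.0, -0.0, 1.3]
opening: 0.0619
```

Emit:
{"method": "jog_arm", "body": {"moves": [4,0,0,0,62,4,0,0,0,62,4,0,0,0,62,4,0,0,0,62,4,0,0,0,62]}}

```text
time_s: 10.57
ee_pos: [0.5959, 0.0427, 0.0106]
orientation: [-0.0, 0.997, -0.08, -0.0]
wrist_force: [-2.4, 0.2, 0.9]
opening: 0.0618
```

```bash
python3 -c "
from h import *
wr('w6')"
```

```text
t 10.57 tcp rack mm [-88.5   1.4] z 0.0106 yaw rel 0.18 F [-2.4  0.2  0.9]
```

View pics/w6.png

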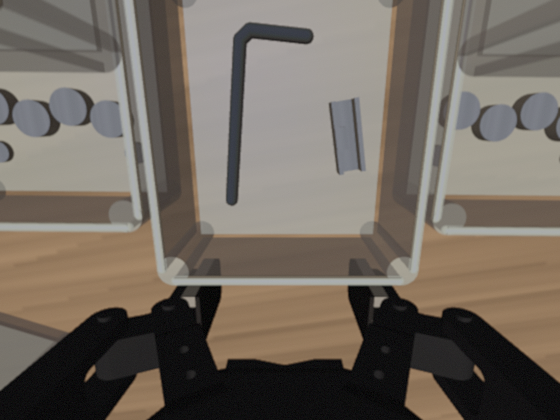

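Side gaps are about equal (12 px left, 14 px right). The tray's near rim at row 284 is about 18–20 mm short of the stack fronts at row 230.

Emit:
{"method": "jog_arm", "body": {"moves": [4,0,0,0,62,4,0,0,0,62,3,0,0,0,62,2,0,0,0,62,2,0,0,0,62]}}

```text
time_s: 11.03
ee_pos: [0.6104, 0.0404, 0.0106]
orientation: [-0.0, 0.997, -0.08, -0.0]
wrist_force: [-3.4, 0.6, 2.5]
opening: 0.0623
```

Emit:
{"method": "jog_arm", "body": {"moves": [1,0,0,0,62,1,0,0,0,62,1,0,0,0,62]}}

```text
time_s: 11.28
ee_pos: [0.6132, 0.0399, 0.0106]
orientation: [-0.0, 0.997, -0.079, -0.0]
wrist_force: [-4.1, 1.6, 2.5]
opening: 0.062
```

Emit:
{"method": "jog_arm", "body": {"moves": [1,0,0,0,62,1,0,0,0,62]}}

```text
time_s: 11.45
ee_pos: [0.6153, 0.0396, 0.0106]
orientation: [-0.0, 0.997, -0.079, -0.0]
wrist_force: [-3.8, 1.1, 2.7]
opening: 0.0618
```

Emit:
{"method": "jog_arm", "body": {"moves": [1,0,0,0,62,0,0,0,0,62]}}

```text
time_s: 11.62
ee_pos: [0.6163, 0.0394, 0.0105]
orientation: [-0.0, 0.997, -0.08, -0.0]
wrist_force: [-3.0, 1.0, 1.6]
opening: 0.062
```

```bash
python3 -c "
from h import *
wr('w7')"
```

```text
t 11.62 tcp rack mm [-67.8   1.5] z 0.0105 yaw rel 0.18 F [-3.   1.   1.6]
```

View pics/w7.png

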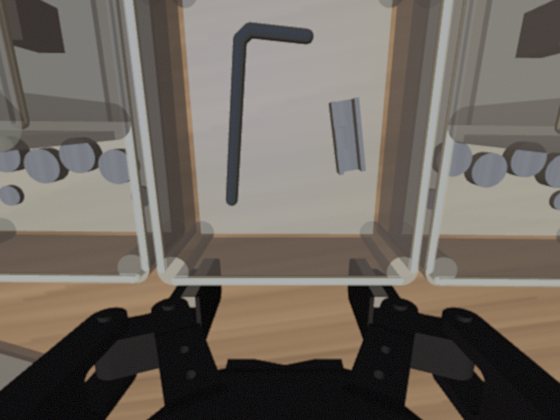

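The tray's near rim (row 284) is level with the stack fronts (rows 281 and 285). I'll push one more millimetre to feel the stop, then retreat.

Emit:
{"method": "jog_arm", "body": {"moves": [1,0,0,0,62,0,0,0,0,62]}}

```text
time_s: 11.83
ee_pos: [0.6163, 0.0395, 0.0106]
orientation: [-0.0, 0.997, -0.079, -0.001]
wrist_force: [-8.0, 0.9, 6.6]
opening: 0.0617
```

Emit:
{"method": "jog_arm", "body": {"moves": [-4,0,0,0,62,-15,0,0,0,62,-30,0,0,0,62,-20,0,-20,0,62,0,0,-35,0,62]}}

```text
time_s: 12.25
ee_pos: [0.5419, 0.0513, 0.0607]
orientation: [-0.0, 0.997, -0.079, -0.006]
wrist_force: [1.2, -0.5, 0.4]
opening: 0.0622
```

Emit:
{"method": "jog_arm", "body": {"moves": [0,0,-40,0,62,0,0,-40,0,62,0,0,-30,0,62,0,0,0,0,62,0,0,0,0,62]}}

```text
time_s: 12.67
ee_pos: [0.5512, 0.0499, 0.1784]
orientation: [0.0, 0.997, -0.08, 0.004]
wrist_force: [-0.8, -0.3, 0.1]
opening: 0.0624
```

```bash
python3 -c "
from h import *
wr('w8')
im=cv2.imread('pics/w8.png')[0:200,160:400]
cv2.imwrite('pics/c8.png',cv2.resize(im,None,fx=3,fy=3,interpolation=cv2.INTER_CUBIC))"
```

```text
t 12.67 tcp rack mm [-133.7    1.3] z 0.1784 yaw rel 0.18 F [-0.8 -0.3  0.1]
```

View pics/c8.png

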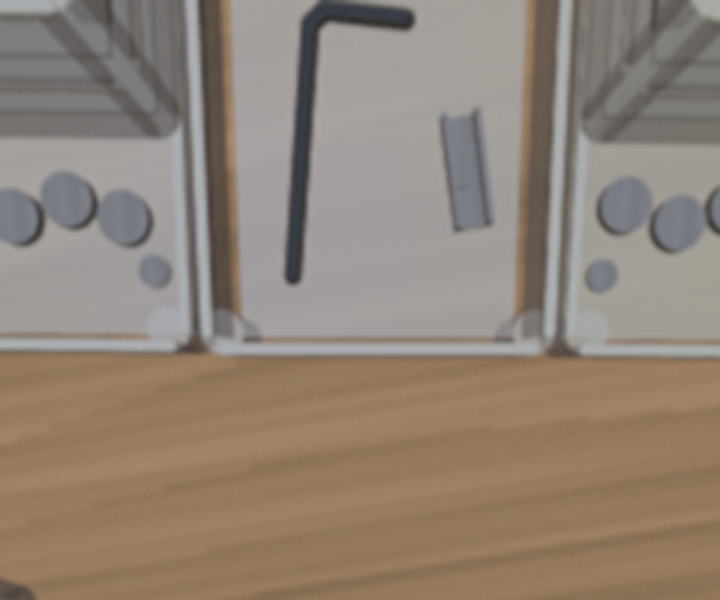

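The tray is flush with both stack fronts, with equal side gaps and the key and clip inside. The force rose to 8 N with no further motion on the last step, so it was against the stop. The hand is clear.

```bash
python3 -c "
from h import *
print(ticket.sign_off())"
```

```text
the job is handed in; nothing more can be done
None
```

The tray is in the bay, pushed home against the metal angle, and the job is handed in. The sign-off gives no verdict.

I pushed it with two spread fingertips low on its near end, squaring and centring it on the way. Before it entered I backed off for one look, which showed it within about 0.5 mm and 0.3° of the bay's line.

**Last checks:**
- **Home:** on the final 1 mm command the tool stopped and the horizontal push rose from about 3 to 8 N, so the tray was against the stop.
- **Position:** the closing picture shows the tray's near rim flush with both stack fronts and roughly equal gaps at the sides.
- **Contents:** the hex key and the clip still lie in the tray.
- **Hand:** it is clear, about 18 cm above the counter, at 12.7 s on the robot's clock.

No check failed. My estimate of the rack's position was about 2 mm off along the bay, so I finished by the rim line and the force. I did not re-measure the jug, funnel and other bystanders at the end; the arm's path kept away from them and I saw no unexpected contact force.

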